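Unlatch a junction box and hold its lid at 60 degrees for inspection

TASK

On the hinged junction box, turn the side latch clockwise (seen from above) until it clicks past its detent into the open position, then take the lid by its pull tab, lift it to 60 degrees from shut and keep holding it there, still, by the tab so the terminals can be inspected. The sprung lid falls shut if released, so your program finishes while the gripper is still holding it. Leave the loose parts around it where they are.

Things in the scene. Friction and masses are not known exactly. Their poses are not given: they have to be found in the camera images.
- jbox: Light grey plastic junction box fixed to the bench, 150 (x) by 170 (y) mm, 87 mm high with lid shut; two white cable glands on its -y side, a latch on its +y side, terminals inside. Origin at the centre of its underside; x points from the lid's free front edge (with the tab) to its hinge edge, z up. Left or right on the bench, turned up to 0.35 rad.
- latch_grip (a point): Point on the latch's vertical turning axis, 125 mm above the bench, 109 mm to +y of the box's origin; turns with the latch. The latch is a black upright paddle 42 mm long (the point's y) and 12 mm thick (the point's x), centred on the axis, its top 12 mm above this point, its foot 30 mm below it, standing on a flat steel tongue.
- latch_tongue (a point): Tip of the latch's steel tongue, 42 mm from the turning axis towards latch_grip's -y, 92 mm above the bench. The tongue is 14 mm wide and 6 mm thick, its underside 2 mm above the lid's top. While latched it lies over the lid's edge and the lid cannot be lifted.
- latch (a joint): Latch angle, rad: 0 latched (tongue and paddle along the box's y), growing clockwise from above to 1.4 open, with a stop at each end. A spring detent pushes back towards 0 with up to about 0.13 N m, gives way at 0.7, then carries the latch on to 1.4, where it stays by itself. The tongue clears the lid above about 1.2.
- lid: The box's light grey hinged lid with its pull tab. Origin on the hinge line (as lid_hinge); the lid lies towards its own -x, its own z is square to it, up when shut.
- lid_angle (a joint): Opening angle of the lid, rad: 0 shut, growing as the front edge rises, stop at 1.48; 60 degrees is 1.047. The lid weighs about 0.3 kg and a hinge spring also pulls it shut from any angle (about 2 N upward at the tab starts it).
- lid_hinge (a point): Centre of the lid's hinge line, 79 mm to +x from the box's origin and 77 mm above the bench. The hinge line is level, along the box's y; lid 152 by 172 mm, 10 mm thick (12 mm in its middle), its underside at hinge height when shut.
- pull_tab (a point): Grey tab at the middle of the lid's front edge, moving with the lid: a round bar 16 mm thick, 24 mm long along the box's y, on an 8 mm thick stem. Origin at the bar's centre, 31 mm beyond the lid's edge, 186 mm from the hinge line along the lid, 5 mm above it square to the lid; shut: 82 mm above the bench. Pinched on its flat ends, tool down, it pivots in the fingers as the lid swings.
- screwbox: A similar light grey box with a screwed-down lid, 144 by 154 by 70 mm, no latch or tab, fixed to the bench at the other place. Not part of the job. Origin at the centre of its underside.
- gland_a: White plastic cable gland standing on the bench, 40 mm wide, 34 mm high; loose bystander. Origin at the centre of its foot.
- nut: White plastic gland nut, a ring 42 mm across, 9 mm high, lying on the screw-lid box; loose bystander. Origin at the centre of its underside.
- driver: Screwdriver 200 mm long lying on the bench at the left; loose bystander. Origin on its underside.
- bin: Open blue plastic bin, 130 by 100 by 55 mm, at the right; loose bystander. Origin at the centre of its underside.
- gland_b: White cable gland, 40 mm wide, 34 mm high, standing in the blue bin; loose bystander. Origin at the centre of its foot.
- terminal: Grey terminal block, 40 by 24 by 36 mm, on the bench beyond the boxes; loose bystander. Origin at the centre of its underside.
- cover: Grey blanking cover, a plate 40 by 90 by 10 mm, lying on the bench beyond the boxes; loose bystander. Origin at the centre of its underside.

How it is judged (in metres and radians):
On the way, in this order (a step that is already met when the one before it is completed fails the run):
1. the latch has clicked over to open while the lid is still shut (value of joint latch above 1.25 rad and value of joint lid_angle below 0.1 rad), for 0.2 s.
2. the lid is lifted by the fingers on the pull tab (value of joint lid_angle above 0.3 rad and contact force between the fingers and lid above 0.3 N and distance between the grasp point and pull_tab below 0.05 m), for 0.1 s.
At the end, for the whole second after the job is handed in: The latch is open (above 1.25 rad); the lid stands still (under 0.05 rad/s) at 60 degrees, 5 degrees either way, with the fingers touching it (over 0.3 N) and the TCP within 50 mm of its pull tab; every loose part is within 20 mm of where it was, so only the gripper carries the lid (value of joint lid_angle between 0.96 and 1.134 rad and velocity of joint lid_angle between -0.05 and 0.05 rad/s and contact force between the fingers and lid above 0.3 N and distance between the grasp point and pull_tab below 0.05 m and value of joint latch above 1.25 rad and distance of each of gland_a, nut, driver, bin, gland_b, terminal, cover from where it was at the start of the episode below 0.02 m); the arm keeps its last pose, push and grip.
It fails at once if a loose bystander is moved more than 20 mm (distance of any of gland_a, nut, driver, bin, gland_b, terminal, cover from where it was at the start of the episode above 0.02 m).
It also fails if it takes over 54 s, if anything falls off the work surface, if the arm or the gripper's body presses on something with over 40 N, if the wrist force passes 120 N, or if a joint passes its speed limit or range.

ROBOT

A 7-joint arm with a two-finger parallel gripper is mounted at the origin on the work surface. World frame = base frame: x ahead of the robot, y to its left, z up, the work surface at z = 0. Lengths are in mm, angles in rad, forces in N, time in s.
With the tool pointing down it reaches from about 425 to 800 mm from the base axis. Payload 8.3 kg.
Tool frame: the origin (TCP) lies between the finger pads, 19 mm behind the fingertips; this is the grasp point; z points along the fingers, y is the line along which they close (so a half turn about z gives the same grasp; the last joint's range is limited). The gripper opens to 85 mm and grips with 20 to 120 N. Pads are 22 mm wide; open, the fingers measure 114 mm over their backs; the gripper's body (76 mm by 85 mm) begins 54 mm behind the grasp point. The pads swing forward as they close: fully open they stand 13 mm farther back than shut.
Start: joints at [-1.391, 0.383, 0.016, 1.37, -0.006, 1.388, -0.046], TCP at [150.213, 606.663, 249.979] pointing down, gripper open.
Joint ranges: [-2.95, 2.95], [-0.25, 2.06], [-1.52, 1.56], [0.18, 2.33], [-1.44, 4.58], [0.02, 2.06], [-3.01, 3.01]. Speed limits (rad/s): [2.39, 2.39, 3.01, 3.01, 3.14, 3.14, 3.14].

INTERFACE

Orientations are given as a rotation vector (axis times angle).
In Python, from station import sensors, vision, job gives the robot as it stands.
- The arm moves only by the shell command python3 -m handwheel 'ROWS' [FORCE]. ROWS is JSON, one flat list of numbers, 7 for each row, row after row: the shift along the tool's x, y, z in cm, then the turn, a rotation vector about the tool's x, y, z in rad, then the closure, from 0 (fully open) to 1 (shut). A call has exactly 10 rows; each row is the pose to reach, as a shift and turn from the pose commanded when the call began, along the tool's axes at that moment; what a row does not reach only later rows make up. A row lasts 1/8 s, in which the tool goes at most 62.5 mm and 10.7 degrees, less where a joint would pass 70% of its speed; a pose out of reach is approached as far as the arm can. A call with a gripper value outside its range is refused whole. The fingers move at their own pace and stop on an object; FORCE is the grip in N (left out, the last holds). Time passes only in rows, so rows that repeat a pose let the fingers close, or fill a call up. It gives the time, the measured TCP pose, the force, the opening and the grip force at its end, in the units of the state.
- sensors.sense(): the state, without advancing time (a new reading comes with each control period).
- vision.camera(name): name is "side" or "top"; returns a dict with "pixels" (420x560x3 uint8, red, green, blue), "fx", "fy", "cx", "cy" (pixels), "origin" and "orientation" of the camera in the world. Camera axes: x right, y down, z forward; pixel columns grow to the right and rows downward; lengths in mm; the calibration is good to about 2 mm. A picture is of the moment at which its call begins. There is no depth.
- job.finish_job(): hands the job in; it is judged then, once.
The state is a dict: "time_s": time; "joint_pos": joint angles; "qd": joint speeds; "joint_efforts": joint torques, N m; "ee_pos": TCP position; "tool_rot": TCP orientation; "ft_force": force on the tool from outside, world axes, zero at the start; "wrist_torque": the same for the moment, N m; "finger_gap": opening from 0.0 (shut) to 1.0 (fully open); "gripper_force": force on a finger pad.
Only numpy, scipy, OpenCV 4.12 (cv2) and the standard library are available. Lean on these libraries where they do the work, as an engineer would, in place of code of your own. Each camera call takes 0.05 s, during which the arm holds its last target. There are 200 camera calls.

## Working session

There is one attempt and no reset: what is moved stays moved. The work goes in short steps, Python scripts to look and compute and a shell command to move; the robot and the scene stay as the last step left them, time stands still between calls to the robot, and variables do not carry over. Pictures are saved under pics/ and viewed, at most 10 in all, crops included, and the job is handed in when it is done.

```bash
mkdir -p pics; ls; python3 - <<'E'
from station import sensors, vision
import cv2
for n in ("top","side"):
    c=vision.camera(n); cv2.imwrite(f"pics/{n}0.png",cv2.cvtColor(c["pixels"],cv2.COLOR_RGB2BGR))
    print({k:v for k,v in c.items() if k!="pixels"})
print(sensors.sense())
E
```

```text
pics
{'fx': 545.5718266680037, 'fy': 545.5718266680037, 'cx': 275.6405212855381, 'cy': 212.89334400427413, 'origin': array([ 303.48344647,   -2.59005858, 1493.90960508]), 'orientation': array([-2.0960657 ,  2.14715704, -0.19894132])}
{'fx': 469.45524456740685, 'fy': 469.45524456740685, 'cx': 282.7220171799052, 'cy': 207.46871095781825, 'origin': array([470.37085984, 816.82958074, 977.01635322]), 'orientation': array([-0.16370217,  2.87356262, -1.12686606])}
{'time_s': 0.1, 'joint_pos': array([-1.39086193,  0.38411894,  0.01633033,  1.37103692, -0.00630125,
        1.38822793, -0.04649622]), 'qd': array([-0.00039452, -0.00115265, -0.00157938, -0.00203028,  0.00021702,
       -0.00108674, -0.00045477]), 'joint_efforts': array([ 3.86125161e-03, -6.29132938e+01,  8.47584587e-01, -3.72763789e+01,
        1.65430357e-02,  1.04497868e-02, -1.33684185e-05]), 'ee_pos': array([150.11924708, 606.26441193, 249.10589666]), 'tool_rot': array([-3.80312685e-01, -3.11828005e+00,  2.71859894e-03]), 'ft_force': array([ 1.1160463 , -0.56128581, -0.0212192 ]), 'wrist_torque': array([-0.02783468,  0.00884031,  0.00861932]), 'gripper_force': 0.0, 'finger_gap': 1.0015874809643186}
```

View pics/top0.png

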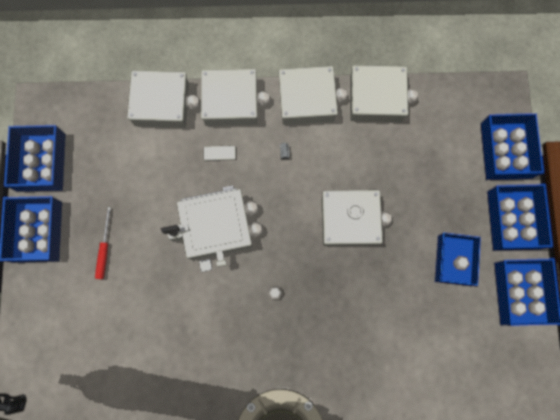

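View pics/side0.png

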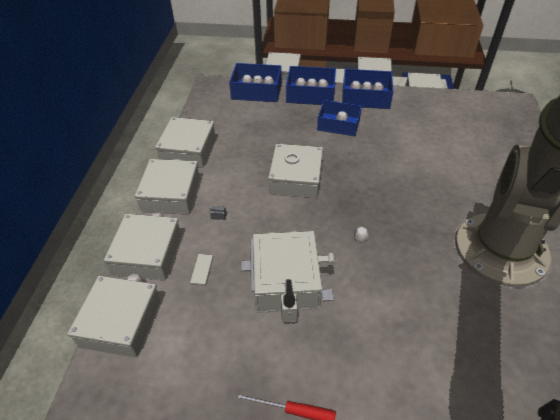

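The top view has image up = +x and left = +y. The jbox is at about (213,225), with the tab at (221,258) and the latch at (173,232). The side view shows the same: jbox (285,268), tab (330,259), paddle (290,295). I'll enlarge both.

```bash
python3 - <<'E'
import cv2,numpy as np
t=cv2.imread("pics/top0.png")[180:280,155:265]; s=cv2.imread("pics/side0.png")[220:330,235:345]
f=lambda i:cv2.resize(i,(400,int(400*i.shape[0]/i.shape[1])),interpolation=cv2.INTER_CUBIC)
a,b=f(t),f(s); o=np.zeros((400,800,3),np.uint8); o[:a.shape[0],:400]=a; o[:b.shape[0],400:]=b
cv2.imwrite("pics/c1.png",o)
E
```

```text
(no output)
```

View pics/c1.png

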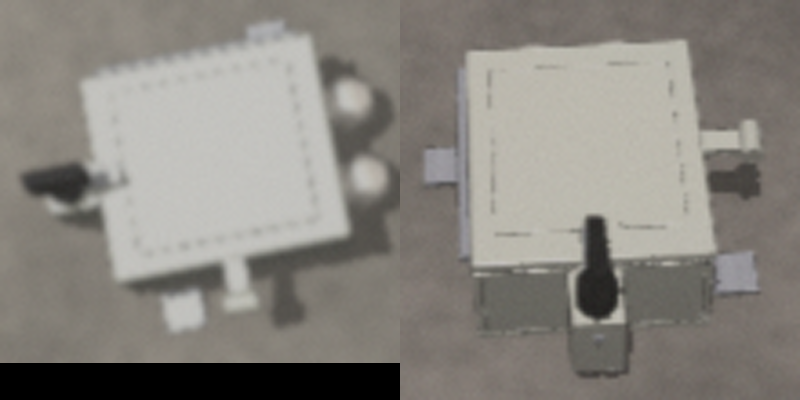

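Left crop (top view): lid corners (83,80) (312,36) (350,233) (118,280) and bar (239,300). Right crop (side view): lid corners (468,55) (686,41) (714,253) (470,264) and bar (750,138). I'll fit x, y and yaw to all of them.

```bash
cat > h.py <<'E'
import numpy as np,cv2
from scipy.spatial.transform import Rotation as R
CAM=dict(top=(545.572,275.64,212.893,[303.483,-2.59,1493.91],[-2.0960657,2.14715704,-0.19894132]),
 side=(469.455,282.722,207.469,[470.371,816.83,977.016],[-0.16370217,2.87356262,-1.12686606]))
def proj(n,P):
    f,cx,cy,o,r=CAM[n]; p=R.from_rotvec(r).inv().apply(np.atleast_2d(P)-o); return np.c_[f*p[:,0]/p[:,2]+cx,f*p[:,1]/p[:,2]+cy]
def W(q,P): # box->world
    return R.from_euler('z',q[2]).apply(np.atleast_2d(P))+[q[0],q[1],0]
E
python3 - <<'E'
from h import *
from scipy.optimize import least_squares
k=110/400
up=lambda L,ox,oy,dx:np.array([((u-dx+.5)*k-.5+ox,(v+.5)*k-.5+oy) for u,v in L])
T=up([(83,80),(312,36),(350,233),(118,280),(239,300)],155,180,0)
S=up([(470,264),(468,55),(686,41),(714,253),(750,138)],235,220,400)
M=np.array([(76,86,87),(76,-86,87),(-76,-86,87),(-76,86,87),(-107,0,82)])
for use in ("top","side","both"):
    def r(q):
        P=W(q,M);o=[]
        if use!="side":o.append(proj("top",P)-T)
        if use!="top":o.append(proj("side",P)-S)
        return np.concatenate(o).ravel()
    s=least_squares(r,[500,120,.2]);q=s.x
    print(use,q.round(3),s.fun.reshape(-1,2).round(1).tolist())
print("tab",W(q,[-107,0,82]),"latch",W(q,[0,109,125]),"yaw",q[2])
from station import sensors; s=sensors.sense(); print(R.from_rotvec(s["tool_rot"]).as_matrix().round(3))
E
```

```text
top [5.50538e+02 1.58935e+02 1.71000e-01] [[-0.8, -0.8], [0.4, -1.1], [0.6, 0.7], [-1.0, 0.6], [0.8, 0.6]]
side [5.48620e+02 1.63161e+02 1.77000e-01] [[-0.3, 0.8], [-1.0, -1.5], [0.5, -0.8], [1.0, -0.0], [-0.2, 1.1]]
both [5.49511e+02 1.60837e+02 1.75000e-01] [[-1.6, -0.3], [-0.5, -0.8], [-0.1, 0.9], [-1.6, 1.1], [0.2, 0.9], [-0.6, -0.2], [-1.1, -2.3], [0.3, -1.5], [0.5, -0.9], [-0.6, 0.3]]
tab [[444.13679952 142.25430379  82.        ]] latch [[530.58075602 268.18064093 125.        ]] yaw 0.17455533301174983
[[-0.971  0.24  -0.   ]
 [ 0.24   0.971 -0.002]
 [-0.    -0.002 -1.   ]]
```

```bash
cat >> h.py <<'E'
Q=np.array([549.5,160.8,.175])
def step(P,yaw):
    """shift (cm) and turn in tool axes from measured pose to tool-down pose, tool y at yaw"""
    from station import sensors
    s=sensors.sense(); A=R.from_rotvec(s["tool_rot"])
    y=np.array([np.cos(yaw),np.sin(yaw),0]); z=np.array([0,0,-1.]); B=R.from_matrix(np.c_[np.cross(y,z),y,z])
    print("t",round(s["time_s"],2),"tcp",s["ee_pos"].round(1),"q7",s["joint_pos"][6].round(2),"F",s["ft_force"].round(1))
    print("shift cm",(A.inv().apply(np.array(P)-s["ee_pos"])/10).round(2),"turn",(A.inv()*B).as_rotvec().round(3))
E
python3 -c "
from h import *
p=W(Q,[0,109,200])[0]; print(p); step(p,.175)"
```

```text
[530.522213   268.13519274 200.        ]
t 0.1 tcp [150.1 606.3 249.1] q7 -0.05 F [ 1.1 -0.6 -0. ]
shift cm [-45.05 -23.67   4.95] turn [-2.000e-03  1.000e-03  1.153e+00]
```

```bash
python3 -m handwheel '[-2,-1,0,0,0,0.05,0, -5,-2.6,0,0,0,0.13,0, -9,-4.7,0,0,0,0.23,0, -13,-6.8,0,0,0,0.34,0, -17,-8.9,0,0,0,0.45,0, -21,-11,0,0,0,0.56,0, -25,-13.1,0,0,0,0.66,0, -29,-15.2,0,0,0,0.76,0, -32,-16.8,0,0,0,0.84,0, -34,-17.9,0,0,0,0.88,0]' 30
python3 -c "
from h import *
step(W(Q,[0,109,200])[0],.175)"
```

```text
time_s: 1.35
ee_pos: [438.7, 349.2, 250.0]
tool_rot: [1.679, 2.655, -0.0]
ft_force: [-0.7, 1.2, 0.2]
finger_gap: 1.004
gripper_force: 0.0
t 1.35 tcp [438.7 349.2 250. ] q7 -0.22 F [-0.7  1.2  0.2]
shift cm [-11.26   4.82   5.  ] turn [-0.     0.     0.268]
```

```bash
python3 -m handwheel '[-2,0.9,0.5,0,0,0.05,0, -4,1.7,1.5,0,0,0.1,0, -6,2.6,2.5,0,0,0.15,0, -8,3.4,3.5,0,0,0.2,0, -10,4.3,4.5,0,0,0.25,0, -11.2,4.8,5,0,0,0.268,0, -11.2,4.8,5,0,0,0.268,0, -11.2,4.8,5,0,0,0.268,0, -11.2,4.8,5,0,0,0.268,0, -11.2,4.8,5,0,0,0.268,0]'
python3 - <<'E'
from h import *
from station import vision
step(W(Q,[0,109,123])[0],.175)
o=np.zeros((400,800,3),np.uint8)
for i,(n,P) in enumerate((("top",[0,109,137]),("side",[0,109,137]))):
    im=cv2.cvtColor(vision.camera(n)["pixels"],cv2.COLOR_RGB2BGR); u,v=proj(n,W(Q,P))[0].astype(int)
    o[:,400*i:400*i+400]=cv2.resize(im[v-50:v+50,u-50:u+50],(400,400),interpolation=cv2.INTER_CUBIC)
cv2.imwrite("pics/c2.png",o)
E
```

```text
time_s: 2.6
ee_pos: [528.7, 271.7, 200.3]
tool_rot: [-2.011, -2.413, -0.001]
ft_force: [-0.3, -0.2, -0.7]
finger_gap: 0.998
gripper_force: 0.0
t 2.6 tcp [528.7 271.7 200.3] q7 -0.23 F [-0.3 -0.2 -0.7]
shift cm [-0.39  0.11  7.73] turn [ 0.    -0.     0.006]
```

View pics/c2.png

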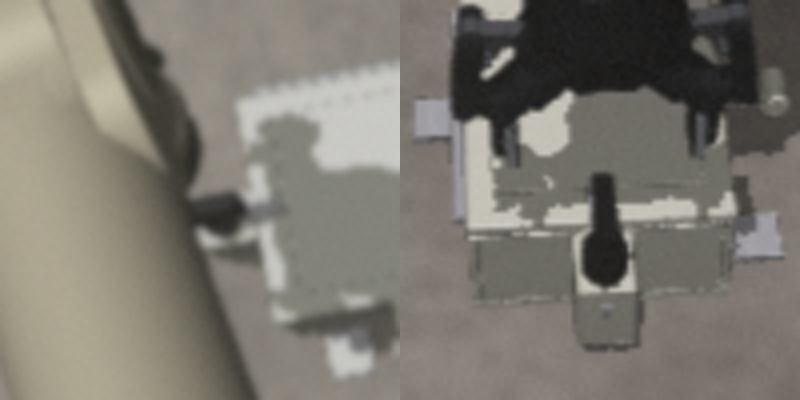

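The side view shows the fingers at (510,145) and (705,140), straddling the paddle at (604,220). It is well centred, so I'll descend and close.

```bash
python3 -m handwheel '[-0.2,0.1,0.5,0,0,0.006,0, -0.2,0.1,2,0,0,0.006,0, -0.2,0.1,3.5,0,0,0.006,0, -0.2,0.1,5,0,0,0.006,0, -0.2,0.1,6.2,0,0,0.006,0, -0.2,0.1,7.2,0,0,0.006,0, -0.2,0.1,7.7,0,0,0.006,0, -0.2,0.1,7.7,0,0,0.006,0, -0.2,0.1,7.7,0,0,0.006,0, -0.2,0.1,7.7,0,0,0.006,0]' 30
python3 -c "
from h import *
step(W(Q,[0,109,123])[0],.175)"
```

```text
time_s: 3.95
ee_pos: [530.6, 269.4, 123.5]
tool_rot: [2.02, 2.406, 0.001]
ft_force: [-0.3, -0.1, -0.4]
finger_gap: 1.001
gripper_force: 0.0
t 3.95 tcp [530.6 269.4 123.5] q7 -0.2 F [-0.3 -0.1 -0.4]
shift cm [-0.12 -0.03  0.05] turn [ 0.001 -0.    -0.001]
```

Position is good. Close.

```bash
python3 -m handwheel '[-0.1,0,0,0,0,0,0.3, -0.1,0,0,0,0,0,0.6, -0.1,0,0,0,0,0,0.8, -0.1,0,0,0,0,0,1, -0.1,0,0,0,0,0,1, -0.1,0,0,0,0,0,1, -0.1,0,0,0,0,0,1, -0.1,0,0,0,0,0,1, -0.1,0,0,0,0,0,1, -0.1,0,0,0,0,0,1]' 30
python3 -c "
from h import *
step(W(Q,[0,109,123])[0],.175)"
```

```text
time_s: 5.2
ee_pos: [529.3, 268.1, 123.1]
tool_rot: [-2.019, -2.405, 0.003]
ft_force: [-6.0, -1.9, 6.5]
finger_gap: 0.136
gripper_force: 32.3
t 5.2 tcp [529.3 268.1 123.1] q7 -0.2 F [-6.  -1.9  6.5]
shift cm [-0.02  0.12  0.01] turn [-0.003  0.    -0.001]
```

Gripped: the opening of 11.6 mm matches the 12 mm paddle. Now turn it clockwise, which is +z of the tool.

```bash
python3 -m handwheel '[0,-0.05,0,0,0,0.07,1, 0,-0.1,0,0,0,0.15,1, 0,-0.1,0,0,0,0.23,1, 0,-0.1,0,0,0,0.31,1, 0,-0.1,0,0,0,0.39,1, 0,-0.1,0,0,0,0.47,1, 0,-0.1,0,0,0,0.55,1, 0,-0.1,0,0,0,0.63,1, 0,-0.1,0,0,0,0.7,1, 0,-0.1,0,0,0,0.75,1]' 40
python3 -c "
from h import *
step(W(Q,[0,109,123])[0],.175-1.4)"
```

```text
time_s: 6.45
ee_pos: [529.2, 268.0, 123.1]
tool_rot: [-2.762, -1.497, 0.001]
ft_force: [-3.0, -1.4, 3.3]
finger_gap: 0.134
gripper_force: 43.9
t 6.45 tcp [529.2 268.  123.1] q7 -0.9 F [-3.  -1.4  3.3]
shift cm [0.08 0.1  0.01] turn [-0.     0.001  0.647]
```

```bash
python3 -m handwheel '[0,0,0,0,0,0.08,1, 0,0,0,0,0,0.16,1, 0,0,0,0,0,0.24,1, 0,0,0,0,0,0.32,1, 0,0,0,0,0,0.4,1, 0,0,0,0,0,0.48,1, 0,0,0,0,0,0.56,1, 0,0,0,0,0,0.62,1, 0,0,0,0,0,0.64,1, 0,0,0,0,0,0.64,1]' 40
python3 -c "
from h import *
step(W(Q,[0,109,123])[0],.175-1.4)
from station import sensors; print(sensors.sense()['wrist_torque'])"
```

```text
time_s: 7.7
ee_pos: [529.2, 267.9, 123.2]
tool_rot: [3.092, 0.555, -0.001]
ft_force: [-3.9, -2.1, 4.9]
finger_gap: 0.133
gripper_force: 44.3
t 7.7 tcp [529.2 267.9 123.2] q7 -1.48 F [-3.9 -2.1  4.9]
shift cm [0.13 0.03 0.02] turn [-0.     0.001  0.01 ]
[-0.56298991  0.87074957 -0.05218842]
```

```bash
python3 -m handwheel '[0,0,0,0,0,0,0.6, 0,0,0,0,0,0,0.3, 0,0,0,0,0,0,0, 0,0,0,0,0,0,0, 0,0,0,0,0,0,0, 0,0,-1,0,0,0,0, 0,0,-3,0,0,0,0, 0,0,-6,0,0,0,0, 0,0,-9,0,0,0,0, 0,0,-10,0,0,0,0]'
python3 - <<'E'
from h import *
from station import vision
step(W(Q,[-107,0,180])[0],.175-np.pi/2)
E
```

```text
time_s: 8.95
ee_pos: [530.5, 268.2, 225.5]
tool_rot: [-3.091, -0.554, -0.005]
ft_force: [0.1, -0.5, -0.6]
finger_gap: 0.998
gripper_force: 0.0
t 8.95 tcp [530.5 268.2 225.5] q7 -1.53 F [ 0.1 -0.5 -0.6]
shift cm [-12.49   8.83   4.5 ] turn [-0.001 -0.003  0.18 ]
```

```bash
python3 -m handwheel '[-1,0.7,0,0,0,0.02,0, -3,2.1,0,0,0,0.04,0, -5.5,3.9,0.3,0,0,0.07,0, -8,5.7,1,0,0,0.11,0, -10.5,7.4,2,0,0,0.15,0, -12,8.5,3.5,0,0,0.17,0, -12.5,8.8,4.5,0,0,0.18,0, -12.5,8.8,4.5,0,0,0.18,0, -12.5,8.8,4.5,0,0,0.18,0, -12.5,8.8,4.5,0,0,0.18,0]'
python3 - <<'E'
from h import *
from station import vision
step(W(Q,[-107,0,82])[0],.175-np.pi/2)
o=np.zeros((400,800,3),np.uint8)
for i,(n,P) in enumerate((("top",[0,109,137]),("side",[-60,40,90]))):
    im=cv2.cvtColor(vision.camera(n)["pixels"],cv2.COLOR_RGB2BGR); u,v=proj(n,W(Q,P))[0].astype(int)
    o[:,400*i:400*i+400]=cv2.resize(im[v-70:v+70,u-70:u+70],(400,400),interpolation=cv2.INTER_CUBIC)
    print(n,u-70,v-70)
cv2.imwrite("pics/c3.png",o)
E
```

```text
time_s: 10.2
ee_pos: [443.4, 142.7, 178.3]
tool_rot: [3.129, 0.275, 0.001]
ft_force: [-0.9, 0.4, -0.1]
finger_gap: 1.002
gripper_force: 0.0
t 10.2 tcp [443.4 142.7 178.3] q7 -1.69 F [-0.9  0.4 -0.1]
shift cm [0.06 0.06 9.63] turn [ 0.    -0.001  0.001]
top 98 157
side 242 200
```

View pics/c3.png

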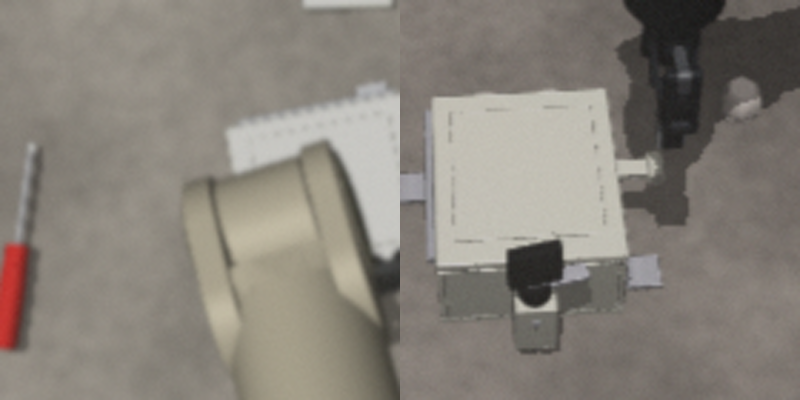

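The latch paddle at (535,265) is now turned across, with the tongue pointing -x at (575,272). The tab bar is at (655,163), and the fingers are above it. Descend over the tab.

```bash
python3 -m handwheel '[0,0,0.5,0,0,0,0, 0,0,2,0,0,0,0, 0,0,4,0,0,0,0, 0,0,6,0,0,0,0, 0,0,7.8,0,0,0,0, 0,0,9,0,0,0,0, 0,0,9.6,0,0,0,0, 0,0,9.6,0,0,0,0, 0,0,9.6,0,0,0,0, 0,0,9.6,0,0,0,0]'
python3 - <<'E'
from h import *
from station import vision
step(W(Q,[-107,0,82])[0],.175-np.pi/2)
n,P="side",[-107,0,90]
im=cv2.cvtColor(vision.camera(n)["pixels"],cv2.COLOR_RGB2BGR); u,v=proj(n,W(Q,P))[0].astype(int)
cv2.imwrite("pics/c4.png",cv2.resize(im[v-40:v+40,u-40:u+40],(480,480),interpolation=cv2.INTER_CUBIC))
E
```

```text
time_s: 11.55
ee_pos: [443.2, 142.3, 82.5]
tool_rot: [-3.129, -0.274, -0.001]
ft_force: [-0.4, -0.3, 0.1]
finger_gap: 0.997
gripper_force: 0.0
t 11.55 tcp [443.2 142.3  82.5] q7 -1.56 F [-0.4 -0.3  0.1]
shift cm [0.09 0.03 0.05] turn [-0.    -0.001 -0.   ]
```

View pics/c4.png

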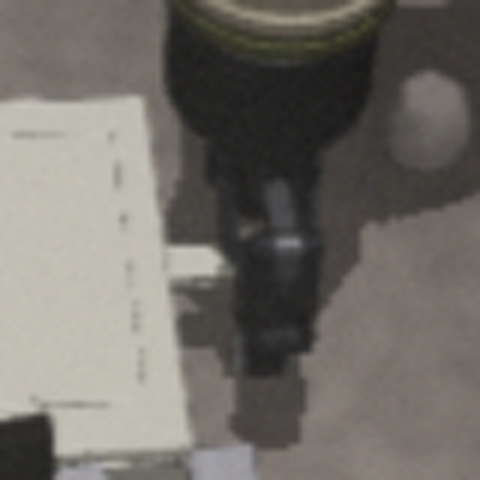

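The near finger at (275,290) covers the bar, with the stem entering at (200,260), so it is straddled. Close.

```bash
python3 -m handwheel '[0.05,0,0,0,0,0,0.3, 0.05,0,0,0,0,0,0.5, 0.05,0,0,0,0,0,0.7, 0.05,0,0,0,0,0,1, 0.05,0,0,0,0,0,1, 0.05,0,0,0,0,0,1, 0.05,0,0,0,0,0,1, 0.05,0,0,0,0,0,1, 0.05,0,0,0,0,0,1, 0.05,0,0,0,0,0,1]' 40
python3 - <<'E'
from h import *
step(W(Q,[-107,0,82])[0],.175-np.pi/2)
# arc in tool axes at start: tool x ~ box +x? print
y=np.array([np.cos(.175-np.pi/2),np.sin(.175-np.pi/2),0]);print("toolx in box",R.from_euler('z',-.175).apply(np.cross(y,[0,0,-1])).round(2))
th=np.arange(0,1.06,1.05/20)[:22]
x=79-186*np.cos(th)+5*np.sin(th); z=77+186*np.sin(th)+5*np.cos(th)
print(np.c_[th,(x-x[0])/10,(z-z[0])/10].round(2).tolist())
E
```

```text
time_s: 12.85
ee_pos: [443.4, 141.9, 81.9]
tool_rot: [3.129, 0.274, -0.0]
ft_force: [0.2, -4.7, 1.1]
finger_gap: 0.27
gripper_force: 42.0
t 12.85 tcp [443.4 141.9  81.9] q7 -1.56 F [ 0.2 -4.7  1.1]
shift cm [ 0.08 -0.01 -0.01] turn [ 0.  0. -0.]
toolx in box [1. 0. 0.]
[[0.0, 0.0, 0.0], [0.05, 0.05, 0.98], [0.11, 0.15, 1.95], [0.16, 0.31, 2.91], [0.21, 0.51, 3.87], [0.26, 0.77, 4.81], [0.32, 1.07, 5.74], [0.37, 1.42, 6.65], [0.42, 1.82, 7.54], [0.47, 2.27, 8.41], [0.52, 2.76, 9.26], [0.58, 3.29, 10.07], [0.63, 3.87, 10.86], [0.68, 4.48, 11.62], [0.74, 5.14, 12.34], [0.79, 5.83, 13.03], [0.84, 6.56, 13.68], [0.89, 7.32, 14.3], [0.94, 8.11, 14.87], [1.0, 8.93, 15.4], [1.05, 9.78, 15.88]]
```

Gripped: 23 mm matches the 24 mm bar. Lift along the arc.

```bash
python3 -m handwheel '[0.05,0,-0.98,0,0,0,1, 0.15,0,-1.95,0,0,0,1, 0.31,0,-2.91,0,0,0,1, 0.51,0,-3.87,0,0,0,1, 0.77,0,-4.81,0,0,0,1, 1.07,0,-5.74,0,0,0,1, 1.42,0,-6.65,0,0,0,1, 1.82,0,-7.54,0,0,0,1, 2.27,0,-8.41,0,0,0,1, 2.5,0,-8.8,0,0,0,1]' 40
python3 - <<'E'
from h import *
step(W(Q,[79-107.,0,240])[0],.175-np.pi/2)
from station import sensors
b=R.from_euler('z',-Q[2]).apply(sensors.sense()["ee_pos"]-[Q[0],Q[1],0]); d=b-[79,0,77]
print("box",b.round(1),"r",np.hypot(d[0],d[2]).round(1),"theta",np.arctan2(d[2],-d[0])-5/186)
E
```

```text
time_s: 14.1
ee_pos: [467.8, 146.3, 170.4]
tool_rot: [3.129, 0.274, -0.002]
ft_force: [-0.2, -4.5, -4.0]
finger_gap: 0.271
gripper_force: 40.4
t 14.1 tcp [467.8 146.3 170.4] q7 -1.62 F [-0.2 -4.5 -4. ]
shift cm [ 5.49 -0.01 -6.97] turn [ 0.     0.001 -0.   ]
box [-8.300e+01 -1.000e-01  1.704e+02] r 187.0 theta 0.496237611816971
```

```bash
python3 -m handwheel '[0.26,0,-0.46,0,0,0,1, 0.79,0,-1.27,0,0,0,1, 1.37,0,-2.06,0,0,0,1, 1.98,0,-2.82,0,0,0,1, 2.64,0,-3.54,0,0,0,1, 3.33,0,-4.23,0,0,0,1, 4.06,0,-4.88,0,0,0,1, 4.82,0,-5.5,0,0,0,1, 5.61,0,-6.07,0,0,0,1, 6,0,-6.33,0,0,0,1]' 40
python3 -m handwheel '[0.4,0,-0.26,0,0,0,1, 0.8,0,-0.5,0,0,0,1, 1.15,0,-0.68,0,0,0,1, 1.28,0,-0.75,0,0,0,1, 1.28,0,-0.75,0,0,0,1, 1.28,0,-0.75,0,0,0,1, 1.28,0,-0.75,0,0,0,1, 1.28,0,-0.75,0,0,0,1, 1.28,0,-0.75,0,0,0,1, 1.28,0,-0.75,0,0,0,1]' 40
python3 - <<'E'
from h import *
from station import sensors,vision
b=R.from_euler('z',-Q[2]).apply(sensors.sense()["ee_pos"]-[Q[0],Q[1],0]); d=b-[79,0,77]
print("box",b.round(1),"r",np.hypot(d[0],d[2]).round(1),"theta",np.arctan2(d[2],-d[0])-5/186)
cv2.imwrite("pics/s5.png",cv2.resize(cv2.cvtColor(vision.camera("side")["pixels"],cv2.COLOR_RGB2BGR)[180:340,220:400],None,fx=3,fy=3))
E
```

```text
time_s: 15.35
ee_pos: [527.2, 157.0, 233.7]
tool_rot: [3.129, 0.274, -0.001]
ft_force: [-1.4, -4.8, -2.8]
finger_gap: 0.265
gripper_force: 39.9
time_s: 16.6
ee_pos: [539.4, 159.2, 241.0]
tool_rot: [3.129, 0.275, -0.002]
ft_force: [-2.4, -5.5, -0.8]
finger_gap: 0.265
gripper_force: 39.8
box [-1.03e+01  2.00e-01  2.41e+02] r 186.7 theta 1.0454251914132435
```

View pics/s5.png

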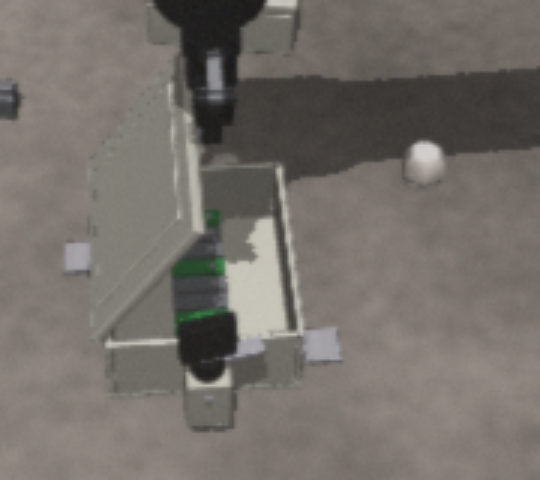

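The lid stands open at about 60°, held by the gripper at (210,90). The latch at (208,340) is still open and the terminals are visible. Hand in.

```bash
python3 -c "
from station import job; print(job.finish_job())"
```

```text
the job is handed in; nothing more can be done
None
```

I turned the latch to open, lifted the lid to about 60° (1.045 rad, worked out from the arm's position) and handed the job in at about 17 s with the gripper still holding the tab; the loose parts were left alone, and no verdict came back.

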